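# Start up the water bath in the safe order

## Robot

A 6-joint arm with a two-finger parallel gripper is mounted at the origin on a cart in front of the work surface, level with it; the furniture and walls round the work are solid. World frame = base frame: x ahead of the robot, y to its left, z up, the work surface at z = 0. Lengths are in m, angles in rad, forces in N, time in s.
With the tool pointing down it reaches from about 0.225 to 0.875 m from the base axis. Payload 3.4 kg.
Tool frame: the origin (TCP) lies at the very end of the fingers, on their centre line; the grasp point (between the pads) lies 19 mm behind it; z points along the fingers, y is the line along which they close (so a half turn about z gives the same grasp; the last joint's range is limited). The gripper opens to 85 mm and grips with 20 to 120 N. Pads are 22 mm wide; open, the fingers measure 114 mm over their backs; the gripper's body (76 mm by 85 mm) begins 54 mm behind the grasp point. The pads swing forward as they close: fully open they stand 13 mm farther back than shut.
Start: joints at [1.109, 0.276, 1.505, -0, 1.361, -0.121], TCP at [0.192, 0.542, 0.231] pointing down, gripper open.
Joint ranges: [-2.89, 2.89], [-0.75, 2.08], [0.22, 2.7], [-1.18, 4.32], [0.11, 2.71], [-2.7, 2.7]. Speed limits (rad/s): [2.57, 2.57, 3.14, 3.14, 3.14, 3.14].

## Interface

Orientations are given as a unit quaternion [w, x, y, z].
In Python, from rig import get_state, optics, sign_off gives the robot as it stands.
- The arm moves only by the tool send_rows, never from a script. Its argument "increments" is a list of rows, each an object with "gripper": the gripper's target within -1 to 1 (shut at 1, half-way at 0, fully open at -1); "linear": the shift along the world's x, y, z in m, a list of three; "delta_rot": the turn, a rotation vector about the world's x, y, z in rad, a list of three. In form: [{"gripper": gripper, "linear": [dx, dy, dz], "delta_rot": [rx, ry, rz]}, ...]. A call has 1 to 8 rows; each row is the pose to reach, as a shift and turn from the pose commanded when the call began; what a row does not reach only later rows make up. A row lasts 1/10 s, in which the tool goes at most 50 mm and 8.59 degrees, less where a joint would pass 70% of its speed; a pose out of reach is approached as far as the arm can. A call with a gripper value outside its range is refused whole. The fingers move at their own pace and stop on an object; "newtons" is the grip in N (left out, the last holds). Time passes only in rows, so rows that repeat a pose let the fingers close. It gives the time, the measured TCP pose, the force, the opening and the grip force at its end, in the units of the state.
- get_state(): the state, without advancing time (a new reading comes with each control period).
- optics.get_image(name): name is "scene" or "top" or "wrist"; returns a dict with "pixels" (384x512x3 uint8, blue, green, red), "K" (3x3 intrinsics, pixels), "rvec" (rotation vector, rad) and "tvec" (3), from world to camera coordinates, as OpenCV has them; the wrist camera has in their place "T_tool_cam" (4x4, takes a point from camera to tool coordinates, whose origin is the TCP and whose axes are the flange's). Camera axes: x right, y down, z forward; pixel columns grow to the right and rows downward; lengths in m; the calibration is good to about 2 mm. A picture is of the moment at which its call begins: read the wrist's pose just before it. There is no depth.
- sign_off(): hands the job in; it is judged then, once.
The state is a dict: "clock": time; "qpos": joint angles; "qd": joint speeds; "effort": joint torques, N m; "position": TCP position; "ee_rot": TCP orientation; "contact_force": force on the tool from outside, world axes, zero at the start; "moment": the same for the moment, N m; "width": finger opening in m; "gripper_force": force on a finger pad.
Only numpy, scipy, OpenCV 4.12 (cv2) and the standard library are available. Lean on these libraries where they do the work, as an engineer would, in place of code of your own. Each camera call takes 0.05 s, during which the arm holds its last target. There are 200 camera calls.

## Task

Start up the water bath with the loose switch boxes on the worktop: with your fingertips lightly press the green button (mains) in as far as it goes, then the blue one (pump), then the yellow one (heater); each stays in. Leave the red button out, do not lift or shove the boxes, and leave the other things on the worktop where they are.

Things in the scene. Friction and masses are not known exactly. Their poses are not given: they have to be found in the camera images.
- green_box: Loose grey bench switch box for the mains with a green button: 64 x 64 mm, case top 32 mm high, about 0.45 kg, standing on rubber feet; origin at the centre of its underside on the worktop, z up, x towards its cable gland, which sticks out 13 mm at the back. It may stand at any of the four places and turned.
- green_button_top (a point): Centre of the upper face of the green button (30 mm across, in the middle of the box's top). Out, it is 52 mm above the worktop, 16 mm above the steel collar round it (collar 39 mm across, its top 36 mm above the worktop); fully in, it is 44 mm above the worktop. It moves with the button.
- green_button (a joint): How far the green button is pressed straight down, m: 0 out, 0.008 fully in. It takes about 3 N all the way (a little more when moving fast); pushed farther, button and all give up to another 7 mm on a spring (from 4 N, 1.2 N more per mm) that lifts it back when let go. The button itself stays where it is left (it does not spring back); it is on from 0.004. All four start out.
- blue_box: Loose grey bench switch box for the circulation pump with a blue button: 64 x 64 mm, case top 32 mm high, about 0.45 kg, standing on rubber feet; origin at the centre of its underside on the worktop, z up, x towards its cable gland, which sticks out 13 mm at the back. It may stand at any of the four places and turned.
- blue_button_top (a point): Centre of the upper face of the blue button (30 mm across, in the middle of the box's top). Out, it is 52 mm above the worktop, 16 mm above the steel collar round it (collar 39 mm across, its top 36 mm above the worktop); fully in, it is 44 mm above the worktop. It moves with the button.
- blue_button (a joint): How far the blue button is pressed straight down, m: 0 out, 0.008 fully in. It takes about 3 N all the way (a little more when moving fast); pushed farther, button and all give up to another 7 mm on a spring (from 4 N, 1.2 N more per mm) that lifts it back when let go. The button itself stays where it is left (it does not spring back); it is on from 0.004. All four start out.
- yellow_box: Loose grey bench switch box for the heater with a yellow button: 64 x 64 mm, case top 32 mm high, about 0.45 kg, standing on rubber feet; origin at the centre of its underside on the worktop, z up, x towards its cable gland, which sticks out 13 mm at the back. It may stand at any of the four places and turned.
- yellow_button_top (a point): Centre of the upper face of the yellow button (30 mm across, in the middle of the box's top). Out, it is 52 mm above the worktop, 16 mm above the steel collar round it (collar 39 mm across, its top 36 mm above the worktop); fully in, it is 44 mm above the worktop. It moves with the button.
- yellow_button (a joint): How far the yellow button is pressed straight down, m: 0 out, 0.008 fully in. It takes about 3 N all the way (a little more when moving fast); pushed farther, button and all give up to another 7 mm on a spring (from 4 N, 1.2 N more per mm) that lifts it back when let go. The button itself stays where it is left (it does not spring back); it is on from 0.004. All four start out.
- red_box: Loose grey bench switch box for the drain valve with a red button: 64 x 64 mm, case top 32 mm high, about 0.45 kg, standing on rubber feet; origin at the centre of its underside on the worktop, z up, x towards its cable gland, which sticks out 13 mm at the back. It may stand at any of the four places and turned.
- red_button_top (a point): Centre of the upper face of the red button (30 mm across, in the middle of the box's top). Out, it is 52 mm above the worktop, 16 mm above the steel collar round it (collar 39 mm across, its top 36 mm above the worktop); fully in, it is 44 mm above the worktop. It moves with the button.
- red_button (a joint): How far the red button is pressed straight down, m: 0 out, 0.008 fully in. It takes about 3 N all the way (a little more when moving fast); pushed farther, button and all give up to another 7 mm on a spring (from 4 N, 1.2 N more per mm) that lifts it back when let go. The button itself stays where it is left (it does not spring back); it is on from 0.004. All four start out.
- dropper: Bystander: small dropper bottle with yellow label and black nozzle, 26 mm wide, 74 mm tall; loose, origin at the centre of its underside, z up.
- petri: Bystander: clear petri dish with pale contents, 59 mm across, 15 mm tall; loose, origin at the centre of its underside, z up.
- blue_cup: Bystander: white specimen cup with blue screw lid, 47 mm across, 58 mm tall; loose, origin at the centre of its underside, z up.
- white_cup: Bystander: white specimen cup with white screw lid, 47 mm across, 58 mm tall; loose, origin at the centre of its underside, z up.
- beaker: Bystander: small glass beaker with wooden swabs, 47 mm across, 105 mm tall; loose, origin at the centre of its underside, z up.
- stain_jar: Bystander: glass staining jar with violet stain, 54 mm across, 101 mm tall; loose, origin at the centre of its underside, z up.
- paper_roll_top (a point): Centre of the top of the white paper-towel roll, fixed, upright, 106 mm across, 229 mm tall: the foremost of the tall fixed things, some 85 mm or more from the nearest button. Bottles and a carton up to 280 mm tall stand behind it and to both sides of it, all farther from the robot than the boxes; the space over the boxes and between them and the robot is clear of tall things.
Not all that is in view belongs to the job. Leave any orange look-alike of the blue_box alone.

How it is judged:
On the way, in this order (a step that is already met when the one before it is completed fails the run):
1. the green button is in, the blue and yellow still out (value of joint green_button above 0.004 m and value of joint each of blue_button, yellow_button below 0.002 m), for 0.1 s.
2. the blue button is in as well, the yellow still out (value of joint each of green_button, blue_button above 0.004 m and value of joint yellow_button below 0.002 m), for 0.1 s.
3. the yellow button is in as well (value of joint each of green_button, blue_button, yellow_button above 0.004 m), for 0.1 s.
At the end, for the whole second after the job is handed in: The green, blue and yellow buttons are at least 4 of their 8 mm in and the red one less than 2 mm; all four boxes stand still and upright (within 0.1 rad) within 20 mm of where they stood, and so do the bystanders (upright within 0.15 rad) (all of step 3 and value of joint red_button below 0.002 m and distance of each of green_box, blue_box, yellow_box, red_box, dropper, petri, blue_cup, white_cup, beaker, stain_jar from where it was at the start of the episode below 0.02 m and angle between each of green_box, blue_box, yellow_box, red_box's own z axis and vertical below 0.1 rad and linear speed of each of green_box, blue_box, yellow_box, red_box below 0.02 m/s and angle between each of dropper, petri, blue_cup, white_cup, beaker, stain_jar's own z axis and vertical below 0.15 rad); the robot touches nothing.
It fails at once if a button is pressed (2 mm) out of order: blue or yellow before green is in (4 mm), or yellow before blue is in ((value of joint green_button below 0.004 m and value of joint any of blue_button, yellow_button above 0.002 m) or (value of joint blue_button below 0.004 m and value of joint yellow_button above 0.002 m)).
It fails at once if the red button is pressed 2 mm or more (value of joint red_button above 0.002 m).
It fails at once if a box is pressed with more than 20 N (contact force between any of the fingers, the arm and green_box above 20 N or contact force between any of the fingers, the arm and blue_box above 20 N or contact force between any of the fingers, the arm and yellow_box above 20 N or contact force between any of the fingers, the arm and red_box above 20 N).
It fails at once if a box is lifted more than 8 mm or shoved more than 20 mm (height (world z) of any of green_box, blue_box, yellow_box, red_box above 0.008 m or distance of any of green_box, blue_box, yellow_box, red_box from where it was at the start of the episode above 0.02 m).
It fails at once if a bystander is moved more than 20 mm (distance of any of dropper, petri, blue_cup, white_cup, beaker, stain_jar from where it was at the start of the episode above 0.02 m).
It also fails if it takes over 51 s, if anything falls off the work surface, if the arm or the gripper's body presses on something with over 40 N, if the wrist force passes 120 N, or if a joint passes its speed limit or range.

## Working session

There is one attempt and no reset: what is moved stays moved. The work goes in short steps, Python scripts to look and compute and a tool call to move; the robot and the scene stay as the last step left them, time stands still between calls to the robot, and variables do not carry over. Pictures are saved under pics/ and viewed, at most 10 in all, crops included, and the job is handed in when it is done.

Besides the shell and the picture viewer there is one more tool, called after "Call:" as name(argument=value, ...), one argument or row to a line, values as JSON. send_rows: Moves the arm, as the interface text tells. Its arguments: {"type":"object","properties":{"increments":{"type":"array"},"newtons":{"type":"number"}},"required":["increments"]}

```bash
mkdir -p pics
python3 - <<'E'
from rig import get_state, optics
import cv2,pickle,numpy as np
s=get_state();print(s)
d={n:optics.get_image(n) for n in("scene","top")}
pickle.dump(d,open('d.pkl','wb'))
cv2.imwrite('pics/a.png',np.vstack([cv2.resize(d['top']['pixels'],(800,600))]))
cv2.imwrite('pics/b.png',cv2.resize(d['scene']['pixels'],(800,600)))
E
```

```text
{'clock': 0.0, 'qpos': array([ 1.10897628e+00,  2.76621273e-01,  1.50614601e+00,  2.37474551e-05,
        1.36071119e+00, -1.20979511e-01]), 'qd': array([ 0.00086686, -0.00255782,  0.00031668, -0.00101763,  0.00065295,
        0.00053665]), 'effort': array([-2.62001377e-03, -4.16767466e+01, -2.45803696e+01, -5.28885539e-04,
        1.09200308e-02,  7.49670448e-06]), 'position': array([0.19195607, 0.54144431, 0.23041961]), 'ee_rot': array([-2.82012428e-04,  1.69598922e-01,  9.85512718e-01, -8.99823406e-04]), 'contact_force': array([-0.42330871,  0.34029159, -0.2249675 ]), 'moment': array([-0.07573834, -0.01317906, -0.02634454]), 'gripper_force': 0.0, 'width': 0.08543861274913336}
```

View pics/a.png

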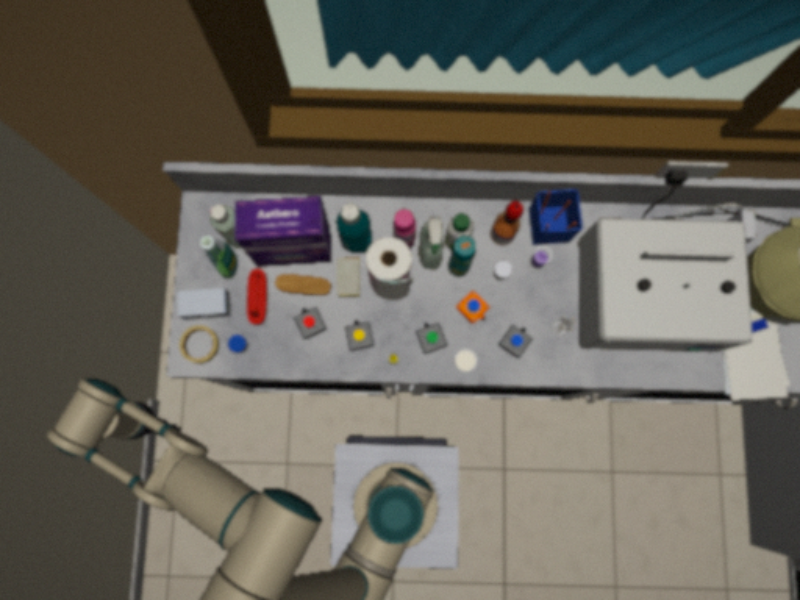

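View pics/b.png

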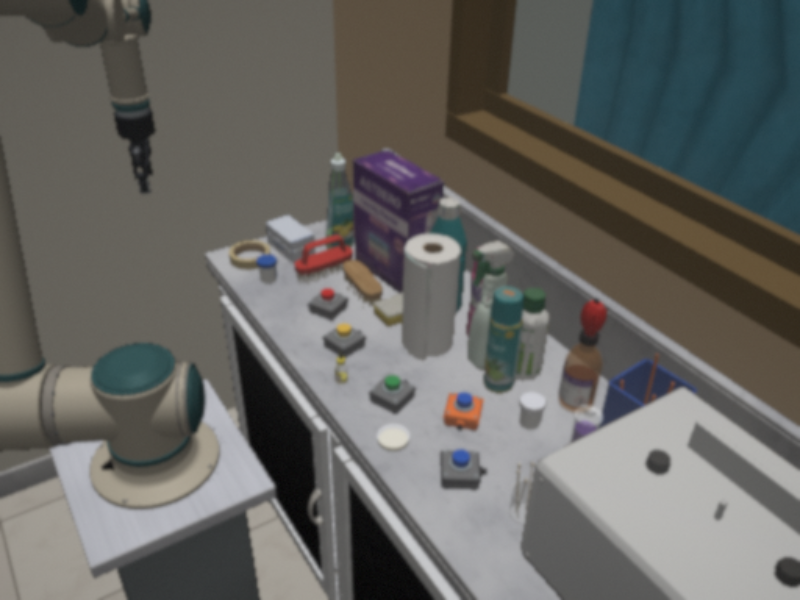

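Top view (800×600) shows the red button at (309,322), yellow at (359,335) and green at (432,338). Two boxes carry blue buttons: a grey one at (517,341) and an orange one at (474,306). The grey one matches the description and the orange one is the look-alike. The bottle at (394,359) is the dropper, and the petri dish is at (466,360).

```bash
cat > h.py <<'E'
import cv2,numpy as np
HS={'red':[(0,8),(172,180)],'yellow':[(20,33)],'green':[(50,80)],'blue':[(100,125)]}
def cands(img,roi,minA=8):
    h=cv2.cvtColor(img,cv2.COLOR_BGR2HSV);out=[]
    for c,rs in HS.items():
        m=sum(((h[...,0]>=a)&(h[...,0]<=b)&(h[...,1]>120)&(h[...,2]>70)).astype(np.uint8) for a,b in rs)
        k=np.zeros_like(m);x0,y0,x1,y1=roi;k[y0:y1,x0:x1]=1
        n,l,st,ce=cv2.connectedComponentsWithStats(m*k)
        out+=[(c,ce[i],st[i,4]) for i in range(1,n) if st[i,4]>=minA]
    return out
def ray(im,uv,R=None,C=None):
    p=cv2.undistortPoints(np.array([[uv]],float),im['K'],None)[0,0]
    if R is None:
        Rc=cv2.Rodrigues(np.array(im['rvec'],float))[0];R=Rc.T;C=-R@np.ravel(im['tvec'])
    return C,R@np.array([p[0],p[1],1])
def onplane(C,d,z): return C+d*(z-C[2])/d[2]
E
python3 - <<'E'
import pickle,cv2
from h import *
d=pickle.load(open('d.pkl','rb'));t=d['top'];s=d['scene']
for n,im,roi in(('top',t,(100,170,360,245)),('scene',s,(180,160,330,320))):
    for c,uv,a in cands(im['pixels'],roi): print(n,c,uv.round(1),a,onplane(*ray(im,uv),.052).round(4))
cv2.imwrite('pics/c.png',cv2.resize(t['pixels'][180:250,170:350],(800,311),interpolation=cv2.INTER_CUBIC))
E
```

```text
top red [164.  189.6] 399 [0.5189 0.3765 0.052 ]
top red [197.4 205.4] 46 [0.4575 0.2379 0.052 ]
top yellow [229.2 213.9] 47 [0.4262 0.1082 0.052 ]
top yellow [251.5 229.2] 18 [0.3667 0.0169 0.052 ]
top green [143.2 172.2] 13 [0.5892 0.4658 0.052 ]
top green [276.2 215.5] 36 [ 0.4246 -0.0809  0.052 ]
top blue [302.6 195.3] 29 [ 0.5103 -0.1869  0.052 ]
top blue [151.4 219.5] 91 [0.3954 0.4189 0.052 ]
top blue [330.4 217.2] 45 [ 0.4235 -0.2996  0.052 ]
scene red [205.5 165.9] 317 [0.5048 0.359  0.052 ]
scene red [209.1 187.6] 37 [0.4517 0.2298 0.052 ]
scene yellow [219.6 210.4] 42 [0.4214 0.0995 0.052 ]
scene yellow [218. 230.] 9 [0.3707 0.0167 0.052 ]
scene green [250.9 243.7] 27 [ 0.4225 -0.087   0.052 ]
scene blue [296.8 255. ] 47 [ 0.5085 -0.1949  0.052 ]
scene blue [294.5 292.4] 76 [ 0.4193 -0.3068  0.052 ]
```

View pics/c.png

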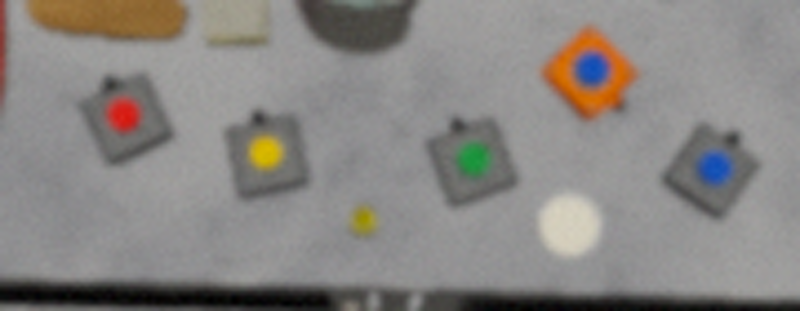

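The crop confirms the grey box with the blue button at crop (715,168); the orange one at (590,70) stays untouched. Next I move above green with the fingers shut.

Call:
send_rows(
  increments=[
    {"gripper": 1, "linear": [0.12, -0.32, 0], "delta_rot": [0, 0, 0]},
    {"gripper": 1, "linear": [0.12, -0.32, 0], "delta_rot": [0, 0, 0]},
    {"gripper": 1, "linear": [0.12, -0.32, 0], "delta_rot": [0, 0, 0]},
    {"gripper": 1, "linear": [0.12, -0.32, 0], "delta_rot": [0, 0, 0]},
    {"gripper": 1, "linear": [0.12, -0.32, 0], "delta_rot": [0, 0, 0]},
    {"gripper": 1, "linear": [0.12, -0.32, 0], "delta_rot": [0, 0, 0]},
    {"gripper": 1, "linear": [0.12, -0.32, 0], "delta_rot": [0, 0, 0]},
    {"gripper": 1, "linear": [0.12, -0.32, 0], "delta_rot": [0, 0, 0]},
  ],
  newtons=20,
)

```text
clock: 0.9
position: [0.3133, 0.2177, 0.2312]
ee_rot: [0.001, 0.173, 0.985, -0.001]
contact_force: [-0.1, -0.4, -0.2]
width: -0.0001
gripper_force: 0.0
```

Call:
send_rows(
  increments=[
    {"gripper": 1, "linear": [0.09, -0.305, -0.08], "delta_rot": [0, 0, 0]},
    {"gripper": 1, "linear": [0.09, -0.305, -0.08], "delta_rot": [0, 0, 0]},
    {"gripper": 1, "linear": [0.09, -0.305, -0.08], "delta_rot": [0, 0, 0]},
    {"gripper": 1, "linear": [0.09, -0.305, -0.08], "delta_rot": [0, 0, 0]},
    {"gripper": 1, "linear": [0.09, -0.305, -0.08], "delta_rot": [0, 0, 0]},
    {"gripper": 1, "linear": [0.09, -0.305, -0.08], "delta_rot": [0, 0, 0]},
    {"gripper": 1, "linear": [0.09, -0.305, -0.08], "delta_rot": [0, 0, 0]},
    {"gripper": 1, "linear": [0.09, -0.305, -0.08], "delta_rot": [0, 0, 0]},
  ],
)

```text
clock: 1.7
position: [0.4034, -0.0854, 0.1503]
ee_rot: [-0.0, 0.171, 0.985, -0.0]
contact_force: [0.3, 0.5, 0.2]
width: 0.0003
gripper_force: 0.0
```

```bash
cat > look.py <<'E'
from rig import get_state, optics
from h import *
from scipy.spatial.transform import Rotation as Ro
import sys
s=get_state();im=optics.get_image('wrist')
q=s['ee_rot'];R=Ro.from_quat([q[1],q[2],q[3],q[0]]).as_matrix()
T=np.array(im['T_tool_cam']);Rw=R@T[:3,:3];C=s['position']+R@T[:3,3]
print(s['clock'],s['position'].round(4),s['contact_force'].round(2),s['width'])
for c,uv,a in cands(im['pixels'],(0,0,512,384),60): print(c,uv.round(1),a,onplane(*ray(im,uv,Rw,C),.052).round(4), onplane(*ray(im,uv,Rw,C),.044).round(4))
cv2.imwrite('pics/%s.png'%sys.argv[1],im['pixels'])
E
python3 look.py w1
```

```text
1.7 [ 0.4034 -0.0854  0.1503] [0.26 0.5  0.16] 0.0002997957513017576
yellow [352.2 114.9] 564 [0.3681 0.0087 0.052 ] [0.369  0.0111 0.044 ]
yellow [475.9 141.1] 1154 [0.4251 0.103  0.052 ] [0.428  0.1085 0.044 ]
yellow [488.5 243.3] 242 [0.5268 0.1008 0.052 ] [0.533  0.1062 0.044 ]
green [271.5 210.6] 702 [ 0.4255 -0.0826  0.052 ] [ 0.4283 -0.0833  0.044 ]
blue [ 61.6 279.3] 615 [ 0.4233 -0.3016  0.052 ] [ 0.4261 -0.3095  0.044 ]
```

View pics/w1.png

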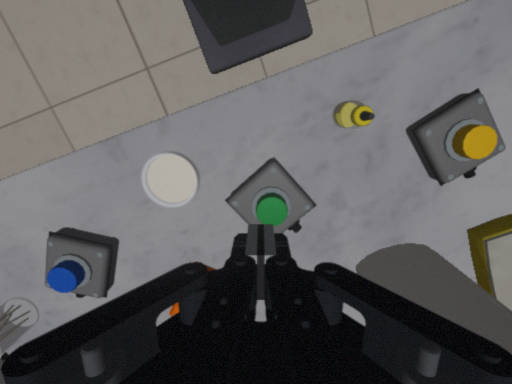

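The wrist view shows green at (271,210), blue at (62,279) and yellow at (476,141), agreeing with the other views. Targets: green (0.425,-0.083), blue (0.422,-0.302), yellow (0.425,0.104).

Call:
send_rows(
  increments=[
    {"gripper": 1, "linear": [0.022, 0.002, -0.04], "delta_rot": [0, 0, 0]},
    {"gripper": 1, "linear": [0.022, 0.002, -0.07], "delta_rot": [0, 0, 0]},
    {"gripper": 1, "linear": [0.022, 0.002, -0.09], "delta_rot": [0, 0, 0]},
    {"gripper": 1, "linear": [0.022, 0.002, -0.093], "delta_rot": [0, 0, 0]},
    {"gripper": 1, "linear": [0.022, 0.002, -0.093], "delta_rot": [0, 0, 0]},
  ],
)

```text
clock: 2.25
position: [0.4239, -0.0797, 0.0583]
ee_rot: [-0.001, 0.169, 0.986, 0.0]
contact_force: [0.7, -0.2, 0.7]
width: 0.0
gripper_force: 0.0
```

Call:
send_rows(
  increments=[
    {"gripper": 1, "linear": [0, 0, -0.002], "delta_rot": [0, 0, 0]},
    {"gripper": 1, "linear": [0, 0, -0.004], "delta_rot": [0, 0, 0]},
    {"gripper": 1, "linear": [0, 0, -0.006], "delta_rot": [0, 0, 0]},
    {"gripper": 1, "linear": [0, 0, -0.008], "delta_rot": [0, 0, 0]},
    {"gripper": 1, "linear": [0, 0, -0.01], "delta_rot": [0, 0, 0]},
    {"gripper": 1, "linear": [0, 0, -0.012], "delta_rot": [0, 0, 0]},
    {"gripper": 1, "linear": [0, 0, -0.012], "delta_rot": [0, 0, 0]},
  ],
)

```text
clock: 2.95
position: [0.4246, -0.0812, 0.0463]
ee_rot: [0.0, 0.17, 0.985, 0.0]
contact_force: [0.9, -0.1, 0.4]
width: 0.0001
gripper_force: 0.5
```

Call:
send_rows(
  increments=[
    {"gripper": 1, "linear": [0, 0, -0.001], "delta_rot": [0, 0, 0]},
    {"gripper": 1, "linear": [0, 0, -0.002], "delta_rot": [0, 0, 0]},
    {"gripper": 1, "linear": [0, 0, -0.003], "delta_rot": [0, 0, 0]},
    {"gripper": 1, "linear": [0, 0, -0.003], "delta_rot": [0, 0, 0]},
  ],
)

```text
clock: 3.35
position: [0.4246, -0.0812, 0.0434]
ee_rot: [0.0, 0.17, 0.986, -0.0]
contact_force: [1.4, 0.2, 4.5]
width: -0.0004
gripper_force: 2.1
```

Call:
send_rows(
  increments=[
    {"gripper": 1, "linear": [0, 0, -0.001], "delta_rot": [0, 0, 0]},
    {"gripper": 1, "linear": [0, 0, -0.002], "delta_rot": [0, 0, 0]},
    {"gripper": 1, "linear": [0, 0, -0.002], "delta_rot": [0, 0, 0]},
  ],
)

```text
clock: 3.65
position: [0.4246, -0.0812, 0.0416]
ee_rot: [0.0, 0.17, 0.986, -0.0]
contact_force: [0.6, 0.8, 6.4]
width: -0.0002
gripper_force: 3.2
```

Force rises along the overtravel spring, so green is fully in. Next I lift and go over to blue, looking again from there.

Call:
send_rows(
  increments=[
    {"gripper": 1, "linear": [0, 0, 0.02], "delta_rot": [0, 0, 0]},
    {"gripper": 1, "linear": [0, 0, 0.06], "delta_rot": [0, 0, 0]},
    {"gripper": 1, "linear": [-0.02, -0.22, 0.09], "delta_rot": [0, 0, 0]},
    {"gripper": 1, "linear": [-0.02, -0.22, 0.09], "delta_rot": [0, 0, 0]},
    {"gripper": 1, "linear": [-0.02, -0.22, 0.09], "delta_rot": [0, 0, 0]},
    {"gripper": 1, "linear": [-0.02, -0.22, 0.09], "delta_rot": [0, 0, 0]},
    {"gripper": 1, "linear": [-0.02, -0.22, 0.09], "delta_rot": [0, 0, 0]},
    {"gripper": 1, "linear": [-0.02, -0.22, 0.09], "delta_rot": [0, 0, 0]},
  ],
)

```text
clock: 4.45
position: [0.4037, -0.3044, 0.131]
ee_rot: [-0.0, 0.171, 0.985, -0.001]
contact_force: [0.7, 1.2, 0.1]
width: -0.0
gripper_force: 0.0
```

```bash
python3 look.py w2
```

```text
4.45 [ 0.4037 -0.3044  0.131 ] [0.67 1.24 0.05] -1.3051595209931214e-05
blue [271.2 214.5] 759 [ 0.4221 -0.3015  0.052 ] [ 0.4251 -0.3023  0.044 ]
blue [420.9 264.4] 729 [ 0.5126 -0.191   0.052 ] [ 0.5189 -0.1878  0.044 ]
```

View pics/w2.png

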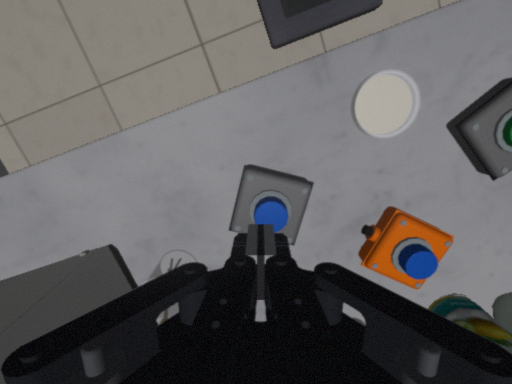

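The blue button of the grey box is at (271,214), i.e. (0.422,-0.302); the orange decoy is at (421,264). Now press blue.

Call:
send_rows(
  increments=[
    {"gripper": 1, "linear": [0.018, 0.002, -0.03], "delta_rot": [0, 0, 0]},
    {"gripper": 1, "linear": [0.018, 0.002, -0.055], "delta_rot": [0, 0, 0]},
    {"gripper": 1, "linear": [0.018, 0.002, -0.07], "delta_rot": [0, 0, 0]},
    {"gripper": 1, "linear": [0.018, 0.002, -0.073], "delta_rot": [0, 0, 0]},
    {"gripper": 1, "linear": [0.018, 0.002, -0.073], "delta_rot": [0, 0, 0]},
  ],
)

```text
clock: 5.0
position: [0.4216, -0.2972, 0.0577]
ee_rot: [-0.001, 0.169, 0.986, 0.001]
contact_force: [0.2, -0.4, 0.4]
width: 0.0001
gripper_force: 0.0
```

Call:
send_rows(
  increments=[
    {"gripper": 1, "linear": [0, 0, -0.002], "delta_rot": [0, 0, 0]},
    {"gripper": 1, "linear": [0, 0, -0.004], "delta_rot": [0, 0, 0]},
    {"gripper": 1, "linear": [0, 0, -0.006], "delta_rot": [0, 0, 0]},
    {"gripper": 1, "linear": [0, 0, -0.008], "delta_rot": [0, 0, 0]},
    {"gripper": 1, "linear": [0, 0, -0.01], "delta_rot": [0, 0, 0]},
    {"gripper": 1, "linear": [0, 0, -0.012], "delta_rot": [0, 0, 0]},
    {"gripper": 1, "linear": [0, 0, -0.014], "delta_rot": [0, 0, 0]},
    {"gripper": 1, "linear": [0, 0, -0.014], "delta_rot": [0, 0, 0]},
  ],
)

```text
clock: 5.8
position: [0.4224, -0.2992, 0.0441]
ee_rot: [0.0, 0.17, 0.986, -0.0]
contact_force: [0.6, -0.8, 0.1]
width: 0.0001
gripper_force: 0.4
```

Call:
send_rows(
  increments=[
    {"gripper": 1, "linear": [0, 0, -0.001], "delta_rot": [0, 0, 0]},
    {"gripper": 1, "linear": [0, 0, -0.002], "delta_rot": [0, 0, 0]},
    {"gripper": 1, "linear": [0, 0, -0.002], "delta_rot": [0, 0, 0]},
  ],
)

```text
clock: 6.1
position: [0.4224, -0.2992, 0.0426]
ee_rot: [0.0, 0.17, 0.986, -0.0]
contact_force: [1.7, 0.5, 5.5]
width: -0.0003
gripper_force: 2.7
```

Blue is fully in at 5.5 N. Next I lift and go over to yellow.

Call:
send_rows(
  increments=[
    {"gripper": 1, "linear": [0, 0, 0.02], "delta_rot": [0, 0, 0]},
    {"gripper": 1, "linear": [0, 0, 0.06], "delta_rot": [0, 0, 0]},
    {"gripper": 1, "linear": [0, 0, 0.1], "delta_rot": [0, 0, 0]},
    {"gripper": 1, "linear": [-0.01, 0.2, 0.11], "delta_rot": [0, 0, 0]},
    {"gripper": 1, "linear": [-0.01, 0.2, 0.11], "delta_rot": [0, 0, 0]},
    {"gripper": 1, "linear": [-0.01, 0.2, 0.11], "delta_rot": [0, 0, 0]},
    {"gripper": 1, "linear": [-0.01, 0.2, 0.11], "delta_rot": [0, 0, 0]},
    {"gripper": 1, "linear": [-0.01, 0.2, 0.11], "delta_rot": [0, 0, 0]},
  ],
)

```text
clock: 6.9
position: [0.4097, -0.0934, 0.1519]
ee_rot: [-0.002, 0.167, 0.986, 0.002]
contact_force: [-0.4, -0.7, 0.0]
width: -0.0001
gripper_force: 0.0
```

Call:
send_rows(
  increments=[
    {"gripper": 1, "linear": [-0.01, 0.2, -0.02], "delta_rot": [0, 0, 0]},
    {"gripper": 1, "linear": [-0.01, 0.2, -0.02], "delta_rot": [0, 0, 0]},
    {"gripper": 1, "linear": [-0.01, 0.2, -0.02], "delta_rot": [0, 0, 0]},
    {"gripper": 1, "linear": [-0.01, 0.2, -0.02], "delta_rot": [0, 0, 0]},
    {"gripper": 1, "linear": [-0.01, 0.2, -0.02], "delta_rot": [0, 0, 0]},
    {"gripper": 1, "linear": [-0.01, 0.2, -0.02], "delta_rot": [0, 0, 0]},
  ],
)

```text
clock: 7.5
position: [0.4019, 0.1014, 0.1318]
ee_rot: [-0.0, 0.168, 0.986, -0.001]
contact_force: [0.9, 0.1, 0.6]
width: 0.0001
gripper_force: 0.0
```

```bash
python3 look.py w3
```

```text
7.5 [0.4019 0.1014 0.1318] [0.9  0.06 0.62] 9.429940361736109e-05
red [432.3 204.9] 967 [0.4574 0.2353 0.052 ] [0.4617 0.2393 0.044 ]
yellow [159.  189.1] 564 [0.3683 0.0237 0.052 ] [0.3694 0.0201 0.044 ]
yellow [275.7 216.6] 817 [0.4236 0.1073 0.052 ] [0.4267 0.1068 0.044 ]
green [ 85.5 277.8] 636 [ 0.4227 -0.0754  0.052 ] [ 0.4257 -0.0825  0.044 ]
```

View pics/w3.png

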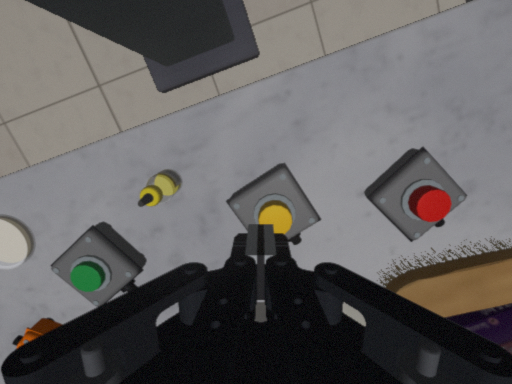

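Yellow is at (276,217), i.e. (0.424,0.106). Green at (86,278) fits the 44 mm height, so it is in. Now press yellow.

Call:
send_rows(
  increments=[
    {"gripper": 1, "linear": [0.022, 0.004, -0.03], "delta_rot": [0, 0, 0]},
    {"gripper": 1, "linear": [0.022, 0.004, -0.055], "delta_rot": [0, 0, 0]},
    {"gripper": 1, "linear": [0.022, 0.004, -0.07], "delta_rot": [0, 0, 0]},
    {"gripper": 1, "linear": [0.022, 0.004, -0.073], "delta_rot": [0, 0, 0]},
    {"gripper": 1, "linear": [0.022, 0.004, -0.073], "delta_rot": [0, 0, 0]},
  ],
)

```text
clock: 8.05
position: [0.4244, 0.1033, 0.0591]
ee_rot: [-0.0, 0.171, 0.985, -0.0]
contact_force: [0.9, 0.6, 0.5]
width: -0.0001
gripper_force: 0.0
```

Call:
send_rows(
  increments=[
    {"gripper": 1, "linear": [0, 0, -0.002], "delta_rot": [0, 0, 0]},
    {"gripper": 1, "linear": [0, 0, -0.004], "delta_rot": [0, 0, 0]},
    {"gripper": 1, "linear": [0, 0, -0.006], "delta_rot": [0, 0, 0]},
    {"gripper": 1, "linear": [0, 0, -0.008], "delta_rot": [0, 0, 0]},
    {"gripper": 1, "linear": [0, 0, -0.01], "delta_rot": [0, 0, 0]},
    {"gripper": 1, "linear": [0, 0, -0.012], "delta_rot": [0, 0, 0]},
    {"gripper": 1, "linear": [0, 0, -0.014], "delta_rot": [0, 0, 0]},
    {"gripper": 1, "linear": [0, 0, -0.014], "delta_rot": [0, 0, 0]},
  ],
)

```text
clock: 8.85
position: [0.4243, 0.105, 0.0451]
ee_rot: [0.0, 0.169, 0.986, 0.0]
contact_force: [0.1, -0.7, 0.2]
width: -0.0003
gripper_force: 0.3
```

Call:
send_rows(
  increments=[
    {"gripper": 1, "linear": [0, 0, -0.001], "delta_rot": [0, 0, 0]},
    {"gripper": 1, "linear": [0, 0, -0.002], "delta_rot": [0, 0, 0]},
    {"gripper": 1, "linear": [0, 0, -0.002], "delta_rot": [0, 0, 0]},
  ],
)

```text
clock: 9.15
position: [0.4244, 0.105, 0.0434]
ee_rot: [0.0, 0.17, 0.986, 0.0]
contact_force: [-0.4, 0.5, 4.0]
width: -0.0003
gripper_force: 2.1
```

Call:
send_rows(
  increments=[
    {"gripper": 1, "linear": [0, 0, -0.001], "delta_rot": [0, 0, 0]},
    {"gripper": 1, "linear": [0, 0, -0.002], "delta_rot": [0, 0, 0]},
    {"gripper": 1, "linear": [0, 0, -0.002], "delta_rot": [0, 0, 0]},
  ],
)

```text
clock: 9.45
position: [0.4244, 0.105, 0.0415]
ee_rot: [0.0, 0.17, 0.986, 0.0]
contact_force: [-0.7, 0.3, 7.4]
width: 0.0003
gripper_force: 3.2
```

Call:
send_rows(
  increments=[
    {"gripper": 1, "linear": [0, 0, 0.02], "delta_rot": [0, 0, 0]},
    {"gripper": 1, "linear": [0, 0, 0.06], "delta_rot": [0, 0, 0]},
    {"gripper": 1, "linear": [0, 0, 0.1], "delta_rot": [0, 0, 0]},
    {"gripper": 1, "linear": [-0.05, -0.05, 0.15], "delta_rot": [0, 0, 0]},
    {"gripper": 1, "linear": [-0.05, -0.05, 0.15], "delta_rot": [0, 0, 0]},
    {"gripper": 1, "linear": [-0.05, -0.05, 0.15], "delta_rot": [0, 0, 0]},
    {"gripper": 1, "linear": [-0.05, -0.05, 0.15], "delta_rot": [0, 0, 0]},
  ],
)

```text
clock: 10.15
position: [0.3741, 0.0549, 0.1913]
ee_rot: [0.001, 0.17, 0.985, 0.0]
contact_force: [0.1, -0.2, 0.2]
width: 0.0002
gripper_force: 0.0
```

```bash
python3 look.py w4
```

```text
10.15 [0.3741 0.0549 0.1913] [ 0.12 -0.2   0.18] 0.000198294365124868
red [447.5 195.2] 606 [0.4577 0.2357 0.052 ] [0.4619 0.2402 0.044 ]
yellow [226.6 182.9] 305 [0.3663 0.0202 0.052 ] [0.368  0.0186 0.044 ]
yellow [319.5 205.1] 534 [0.4227 0.1048 0.052 ] [0.4259 0.1055 0.044 ]
yellow [374.1 268.6] 95 [0.5178 0.142  0.052 ] [0.5237 0.1439 0.044 ]
green [163.8 256.6] 427 [ 0.4225 -0.078   0.052 ] [ 0.4257 -0.0824  0.044 ]
blue [  5.5 309.5] 220 [ 0.4228 -0.2863  0.052 ] [ 0.426  -0.2966  0.044 ]
```

View pics/w4.png

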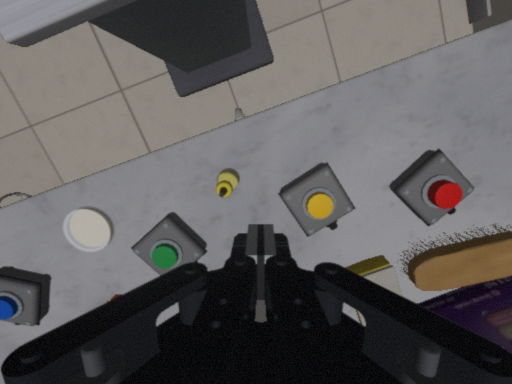

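Yellow (320,205), green (164,257) and blue (5,310) sit low in their collars. Red (447,195) is still out, nothing has moved, and the arm is clear.

```bash
python3 -c "
from rig import sign_off;print(sign_off())"
```

```text
the job is handed in; nothing more can be done
None
```

I pressed the green, blue and yellow buttons fully in, in that order, left red out with the boxes and other items in view not visibly moved, and handed in the job; no verdict came back.

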